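# Mount a scouring wheel on the splined spindle and keep it pressed home

### The arm

A 7-joint arm with a two-finger parallel gripper is mounted at the origin on the work surface. World frame = base frame: x ahead of the robot, y to its left, z up, the work surface at z = 0. Lengths are in m, angles in rad, forces in N, time in s.
With the tool pointing down it reaches from about 0.4 to 0.875 m from the base axis. Payload 19.3 kg.
Tool frame: the origin (TCP) lies between the finger pads, 19 mm behind the fingertips; this is the grasp point; z points along the fingers, y is the line along which they close (so a half turn about z gives the same grasp; the last joint's range is limited). The gripper opens to 85 mm and grips with 20 to 120 N. Pads are 22 mm wide; open, the fingers measure 114 mm over their backs; the gripper's body (76 mm by 85 mm) begins 54 mm behind the grasp point. The pads swing forward as they close: fully open they stand 13 mm farther back than shut.
Start: joints at [-1.308, 0.521, -0.036, 1.599, 0.021, 1.021, -0.113], TCP at [0.204, 0.591, 0.25] pointing down, gripper open.
Joint ranges: [-2.91, 2.91], [-0.3, 2.13], [-1.5, 1.42], [0.17, 2.43], [-1.26, 4.41], [0.16, 1.93], [-2.52, 2.52]. Speed limits (rad/s): [1.89, 1.89, 2.39, 2.39, 3.01, 3.01, 3.01].

### API

Orientations are given as [roll, pitch, yaw] about the fixed x, y, z axes, in that order (R = Rz(yaw) Ry(pitch) Rx(roll)).
In Python, from workcell import bot gives the robot as it stands.
- The arm moves only by the shell command python3 -m crank 'ROWS' [FORCE]. ROWS is a JSON object of lists of equal length, an entry for each row: "travel": the shift along the world's x, y, z in cm, a list of three; "turn": the turn, a rotation vector about the world's x, y, z in degrees, a list of three; "gripper": the closure, from 0 (fully open) to 1 (shut). A call has exactly 5 rows; each row is the pose to reach, as a shift and turn from the pose commanded when the call began; what a row does not reach only later rows make up. A row lasts 1/10 s, in which the tool goes at most 50 mm and 8.59 degrees, less where a joint would pass 70% of its speed; a pose out of reach is approached as far as the arm can. A call with a gripper value outside its range is refused whole. The fingers move at their own pace and stop on an object; FORCE is the grip in N (left out, the last holds). Time passes only in rows, so rows that repeat a pose let the fingers close, or fill a call up. It gives the time, the measured TCP pose, the force, the opening and the grip force at its end, in the units of the state.
- bot.observe(): the state, without advancing time (a new reading comes with each control period).
- bot.grab_frame(name): name is "scene" or "side" or "wrist"; returns a dict with "pixels" (420x560x3 uint8, red, green, blue), "fx", "fy", "cx", "cy" (pixels), "extrinsics" (4x4, takes a point from world to camera coordinates). Camera axes: x right, y down, z forward; pixel columns grow to the right and rows downward; lengths in m; the calibration is good to about 2 mm. A picture is of the moment at which its call begins. There is no depth.
- bot.job_done(): hands the job in; it is judged then, once.
The state is a dict: "clock": time; "qpos": joint angles; "qd": joint speeds; "joint_efforts": joint torques, N m; "position": TCP position; "tool_rot": TCP orientation; "force": force on the tool from outside, world axes, zero at the start; "moment": the same for the moment, N m; "grip_width": finger opening in m; "finger_force": force on a finger pad.
Only numpy, scipy, OpenCV 4.12 (cv2) and the standard library are available. Lean on these libraries where they do the work, as an engineer would, in place of code of your own. Each camera call takes 0.05 s, during which the arm holds its last target. There are 200 camera calls.

### The job

Fit the scouring wheel with the cross-shaped bore onto the machine's upright spindle: lift it by its square hub, lower it over the spindle's nose, turn it until its slots mesh with the four splines, and push it fully home against the sprung flange, down to the stop. Finish with the gripper still holding the hub and pressing the wheel down: do not let go, the spring would lift it again. Leave the round-hubbed spare wheel, the shoe last, the jar and the hammer where they are.

Things in the scene. Friction and masses are not known exactly. Their poses are not given: they have to be found in the camera images.
- wheel: The wheel to mount, 0.26 to 0.42 kg, lying flat: aluminium disc 120 mm across, 14 mm thick, cork rim; in its middle a square hub 46 x 46 mm, top 48 mm above the underside. A cross-shaped bore goes right through: two crossed slots, each 10 mm wide, 32 mm long. Origin: centre of the underside; z up; x, y along the slots and square to the hub's sides. It fits the spindle every quarter turn.
- spare_wheel: bystander: smaller wheel, disc 100 mm across and 14 mm thick, with a ROUND hub 46 mm across, 48 mm high, and a round 20 mm bore. Origin: centre of the underside.
- machine: Bench machine fixed to the table: green housing 240 (x) x 200 (y) x 90 mm high, foot 260 x 220 mm, a motor 76 mm across sticking out 107 mm at +x, lower than the housing's top. Origin: centre of the underside, below the spindle's axis.
- spline_top (a point): On the upright spindle's axis at the splines' upper end, 150 mm above the table. Below it two crossed steel bars (four splines), 7 mm wide and 28 mm long, run 60 mm down to the housing. x, y along the bars, z up. 1.5 mm play each side in the wheel's slots. The spindle starts at any angle, turns only against a drag of 0.5 N m, stays where left.
- nose_tip (a point): Tip of the spindle's round nose, 22 mm above spline_top. The nose is 12.4 mm across for 12 mm above the splines, then tapers to 4 mm at the tip. It enters the wheel's bore at any angle (0.9 mm play all round) and centres it; below it the splines stop the wheel unless slots and splines are in line (within about 5 degrees).
- flange (a joint): Sprung disc 60 mm across round the spindle, top 40 mm below spline_top at rest. Value: how far it is pressed down, 0 to 0.008 m (stop). Spring: 6 N at rest, 12 N at the stop, more than the wheel's weight. At the stop the wheel's underside is 48 mm below spline_top, its hub top level with the splines' end, the nose standing out.
- last: bystander: grey plastic shoe last standing on its sole, about 240 mm long, 74 mm wide, 80 mm high. Origin: underside, near its middle.
- glue_jar: bystander: amber glass jar with a black lid, 62 mm across, 85 mm high. Origin: centre of the underside.
- hammer: bystander: hammer 250 mm long lying flat along its x axis, head at +x. Origin: on the table, near its middle.
There are look-alikes about, which are no part of the job. Leave any green or orange look-alike of the wheel alone.

How it is judged:
By the outcome, as a careful person would: the job done as asked, in the order asked, and still so for the second after the job is handed in, while the arm keeps its last pose, push and grip.
It also fails if it takes over 43 s, if anything falls off the work surface, if the arm or the gripper's body presses on something with over 40 N, if the wrist force passes 120 N, or if a joint passes its speed limit or range.

## Working session

There is one attempt and no reset: what is moved stays moved. The work goes in short steps, Python scripts to look and compute and a shell command to move; the robot and the scene stay as the last step left them, time stands still between calls to the robot, and variables do not carry over. Pictures are saved under pics/ and viewed, at most 10 in all, crops included, and the job is handed in when it is done.

```bash
mkdir -p pics; ls; cat > h.py <<'E'
import numpy as np, cv2
from workcell import bot
def grab(n,f=None):
    d=bot.grab_frame(n)
    if f: cv2.imwrite('pics/'+f,cv2.cvtColor(d['pixels'],cv2.COLOR_RGB2BGR)); np.save('pics/'+f+'.npy',d,allow_pickle=True)
    return d
def load(f): return np.load('pics/'+f+'.npy',allow_pickle=True).item()
def ray(d,u,v):
    E=np.array(d['extrinsics']);R=E[:3,:3];t=E[:3,3]
    return -R.T@t, R.T@np.array([(u-d['cx'])/d['fx'],(v-d['cy'])/d['fy'],1])
def plane(d,u,v,z):
    o,r=ray(d,u,v); return o+r*(z-o[2])/r[2]
def tri(*obs):
    A=np.zeros((3,3));b=np.zeros(3)
    for d,u,v in obs:
        o,r=ray(d,u,v); r=r/np.linalg.norm(r); P=np.eye(3)-np.outer(r,r); A+=P;b+=P@o
    p=np.linalg.solve(A,b)
    return p,[np.linalg.norm(np.cross(p-ray(*x)[0],ray(*x)[1]/np.linalg.norm(ray(*x)[1]))) for x in obs]
def proj(d,p):
    E=np.array(d['extrinsics']);c=E[:3,:3]@p+E[:3,3]
    return np.array([c[0]/c[2]*d['fx']+d['cx'],c[1]/c[2]*d['fy']+d['cy']])
E
python3 - <<'E'
from h import *
a=grab('scene','s0.png');b=grab('side','d0.png');w=grab('wrist','w0.png')
print({k:bot.observe()[k] for k in('clock','position','tool_rot','grip_width','force')})
for d in(a,b,w): print(ray(d,280,210))
A=cv2.imread('pics/s0.png');B=cv2.imread('pics/d0.png')
E
```

```text
pics
{'clock': 0.15, 'position': array([0.20410879, 0.59048163, 0.24954934]), 'tool_rot': array([-3.14070793e+00,  6.43493830e-05,  2.80884475e+00]), 'grip_width': 0.08568724330561896, 'force': array([-0.22207768,  0.26764502,  0.46116422])}
(array([ 0.88834028, -0.45246145,  1.05005465]), array([-0.33504335,  0.49249482, -0.80357089]))
(array([ 0.21402143, -0.5369276 ,  0.95592756]), array([ 0.29027733,  0.55785728, -0.77775701]))
(array([0.13944385, 0.61249373, 0.37282843]), array([ 0.26723359, -0.09213073, -0.95936312]))
```

View pics/s0.png

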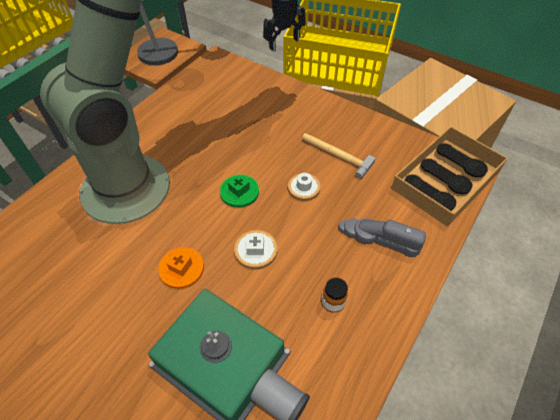

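View pics/d0.png

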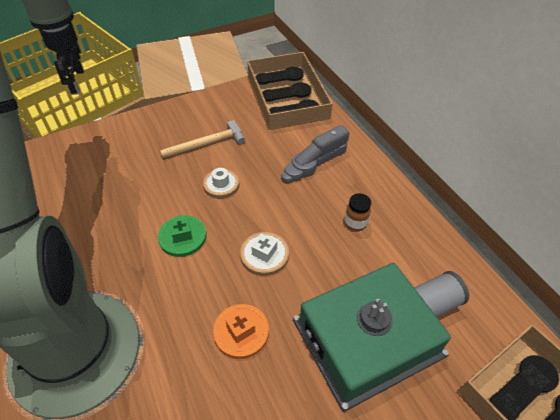

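Scene: the white wheel is at (256,247), the spindle at about (213,343), with green and orange look-alikes beside the wheel. Side: the wheel is at (265,252) and the spindle at about (377,310). Next, an enlarged composite for precise pixels.

```bash
python3 - <<'E'
from h import *
A=cv2.imread('pics/s0.png');B=cv2.imread('pics/d0.png')
def c(I,u,v,s=5,w=40,h=30): 
    J=cv2.resize(I[v-h:v+h,u-w:u+w],None,fx=s,fy=s,interpolation=cv2.INTER_CUBIC); return J
O=np.vstack([np.hstack([c(A,256,247),c(B,265,250)]),np.hstack([c(A,215,343),c(B,375,312)])])
cv2.imwrite('pics/c0.png',O)
E
```

```text
(no output)
```

View pics/c0.png

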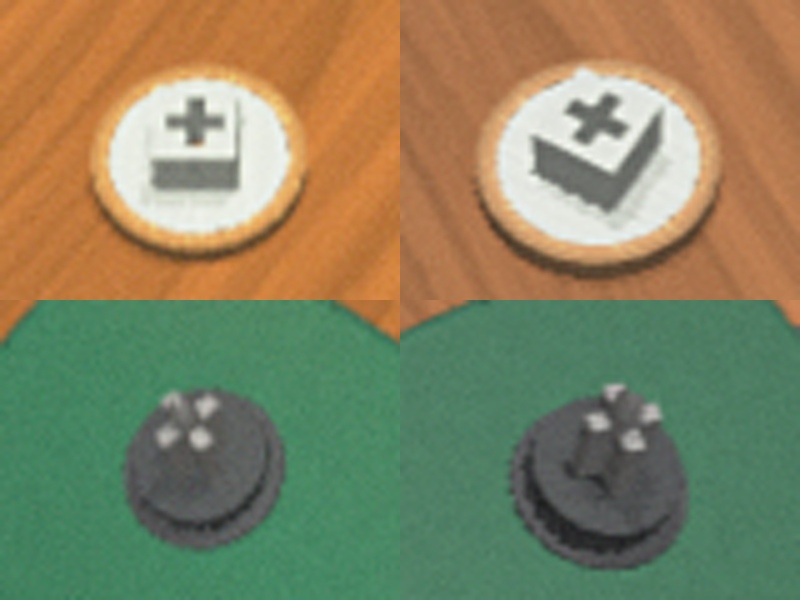

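```bash
python3 - <<'E'
from h import *
a=load('s0.png');b=load('d0.png')
f=lambda x,y,u0,v0:(u0+(x+.5)/5-.5,v0+(y+.5)/5-.5)
wa=f(195.5,121,216,217);wb=f(197,118,225,220)
p,e=tri((a,*wa),(b,*wb));print('wheel top',p,e)
z=p[2]
for d,P,o in((a,[(167,121),(224,121),(196,97),(197,146)],(216,217)),(b,[(167,103),(227,132),(213,95),(181,140)],(225,220))):
    q=[plane(d,*f(*x,*o),z)[:2] for x in P]
    for i in(0,2): v=q[i+1]-q[i];print('slot',np.degrees(np.arctan2(v[1],v[0])),np.linalg.norm(v),(q[i]+q[i+1])/2)
S=[(172,101),(207,106),(167,137),(201,138)];D=[(214,93),(197,122),(252,111),(233,140)]
cs=f(*np.mean(S,0),175,313);cd=f(*np.mean(D,0),335,282)
p,e=tri((a,*cs),(b,*cd));print('spline top',p,e)
for d,P,o in((a,S,(175,313)),(b,D,(335,282))):
    for x in P:
        v=(plane(d,*f(*x,*o),p[2])-p)[:2];print('tip',v,np.linalg.norm(v),np.degrees(np.arctan2(v[1],v[0]))%90)
E
```

```text
wheel top [0.4710136  0.03766949 0.04951258] [np.float64(0.001223218243761747), np.float64(0.0012232182437616674)]
slot 33.38588846239041 0.030969479205172967 [0.47148196 0.03633265]
slot -53.44910054964361 0.031562170378986495 [0.4720515  0.03646767]
slot -57.008287604549245 0.033807233003900206 [0.47104641 0.03942844]
slot -146.49338675052587 0.0302890352080437 [0.47118876 0.03942099]
spline top [ 0.57811872 -0.25814488  0.15126496] [np.float64(0.0013071516693316276), np.float64(0.0013071516693316158)]
tip [-0.01032184  0.00191654] 0.010498264752919659 79.48121033106102
tip [0.0035245  0.00841959] 0.00912751723749556 67.28549777883025
tip [-0.0021231  -0.01153876] 0.011732460605293699 79.57434056807745
tip [ 0.01014124 -0.00395537] 0.01088530061958647 68.69280564401373
tip [0.00230882 0.01143331] 0.011664100722623394 78.58332726670844
tip [-0.01070161  0.00413432] 0.011472445619140056 68.87708321784407
tip [ 0.01097173 -0.00159167] 0.011086584900541742 81.74566418294872
tip [-0.00272688 -0.00838893] 0.008820993736428591 71.99289929316446
```

```bash
python3 -m crank '{"travel":[[1.8,-3.6,-0.6],[3.6,-7.2,-1.2],[5.4,-10.8,-1.8],[7.2,-14.4,-2.4],[9,-18,-3]],"turn":[[0,0,-2],[0,0,-5],[0,0,-8],[0,0,-11],[0,0,-13]],"gripper":[0,0,0,0,0]}'
python3 -m crank '{"travel":[[1.8,-3.6,-0.6],[3.6,-7.2,-1.2],[5.4,-10.8,-1.8],[7.2,-14.4,-2.4],[9,-18,-3]],"turn":[[0,0,-2],[0,0,-5],[0,0,-8],[0,0,-11],[0,0,-13]],"gripper":[0,0,0,0,0]}'
python3 -m crank '{"travel":[[1.8,-3.8,-0.6],[3.6,-7.6,-1.2],[5.4,-11.4,-1.8],[7.2,-15.2,-2.4],[8.7,-19.3,-3]],"turn":[[0,0,-2],[0,0,-5],[0,0,-8],[0,0,-11],[0,0,-11]],"gripper":[0,0,0,0,0]}'
python3 -m crank '{"travel":[[0,0,0],[0,0,0],[0,0,0],[0,0,0],[0,0,0]],"turn":[[0,0,0],[0,0,0],[0,0,0],[0,0,0],[0,0,0]],"gripper":[0,0,0,0,0]}'
python3 - <<'E'
from h import *
w=grab('wrist','w1.png');o=bot.observe();print(o['clock'],o['position'],o['tool_rot'],o['qpos'])
print(proj(w,np.array([.471,.0377,.048])))
E
```

```text
clock: 0.65
position: [0.2947, 0.4091, 0.2197]
tool_rot: [-3.142, 0.0, 2.58]
force: [1.4, -0.3, -0.6]
grip_width: 0.0857
finger_force: 0.0
clock: 1.15
position: [0.3846, 0.2292, 0.1898]
tool_rot: [3.141, 0.0, 2.353]
force: [0.8, -0.1, 0.5]
grip_width: 0.0854
finger_force: 0.0
clock: 1.65
position: [0.4719, 0.0364, 0.1597]
tool_rot: [3.141, 0.0, 2.162]
force: [0.8, 0.2, -0.5]
grip_width: 0.0854
finger_force: 0.0
clock: 2.15
position: [0.4711, 0.0386, 0.1601]
tool_rot: [3.141, -0.0, 2.165]
force: [0.6, -0.1, 0.3]
grip_width: 0.0854
finger_force: 0.0
2.2 [0.47109959 0.03847264 0.16010914] [ 3.14138740e+00 -5.37364370e-05  2.16444798e+00] [-0.36973284  0.4270011   0.20905948  2.08366197 -0.14387528  0.64398035
  0.53001142]
[279.93098708 209.07204497]
```

View pics/w1.png

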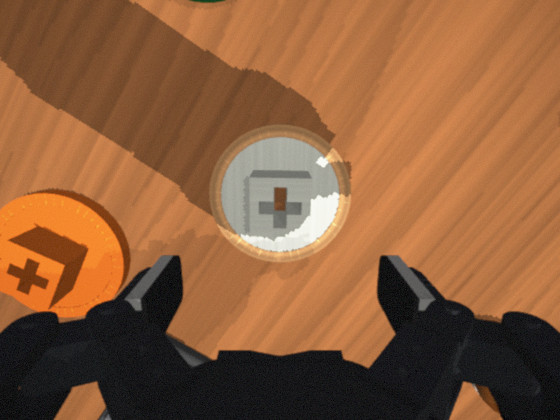

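The wrist view shows the cross at (280,209), exactly where the measured point projects, and it is square to the fingers. I'll go down and grip.

```bash
python3 -m crank '{"travel":[[0,-0.1,-3],[0,-0.1,-6],[0,-0.1,-9],[0,-0.1,-11.4],[0,-0.1,-12.3]],"turn":[[0,0,0],[0,0,0],[0,0,0],[0,0,0],[0,0,0]],"gripper":[0,0,0,0,0]}'
python3 -m crank '{"travel":[[0,0,0],[0,0,0],[0,0,0],[0,0,0],[0,0,0]],"turn":[[0,0,0],[0,0,0],[0,0,0],[0,0,0],[0,0,0]],"gripper":[0,0.3,0.6,0.8,0.8]}' 90
python3 -m crank '{"travel":[[0,0,0],[0,0,0],[0,0,0],[0,0,0],[0,0,0]],"turn":[[0,0,0],[0,0,0],[0,0,0],[0,0,0],[0,0,0]],"gripper":[0.9,0.9,0.9,0.9,0.9]}'
```

```text
clock: 2.7
position: [0.4702, 0.037, 0.0352]
tool_rot: [-3.139, -0.001, 2.164]
force: [0.6, 0.2, 0.5]
grip_width: 0.0855
finger_force: 0.0
clock: 3.2
position: [0.4718, 0.0369, 0.0383]
tool_rot: [3.14, 0.0, 2.163]
force: [-4.0, 0.3, 20.8]
grip_width: 0.0445
finger_force: 90.5
clock: 3.7
position: [0.4718, 0.0369, 0.0383]
tool_rot: [3.14, 0.0, 2.163]
force: [-3.1, 0.9, 20.1]
grip_width: 0.0446
finger_force: 90.5
```

```bash
python3 -m crank '{"travel":[[0,0,1],[0,0,4],[0,0,8],[0,0,12],[0,0,16]],"turn":[[0,0,0],[0,0,0],[0,0,0],[0,0,0],[0,0,0]],"gripper":[0.9,0.9,0.9,0.9,0.9]}'
python3 -m crank '{"travel":[[0,-3,2],[0.5,-7,4],[1,-11,5.5],[1.5,-15,5.5],[2,-19,5.5]],"turn":[[0,0,-5],[0,0,-11],[0,0,-17],[0,0,-23],[0,0,-29]],"gripper":[0.9,0.9,0.9,0.9,0.9]}'
python3 - <<'E'
from h import *
o=bot.observe();w=grab('wrist','w2.png');p=o['position'];y=o['tool_rot'][2];x=np.array([np.cos(y),np.sin(y),0])
print(o['clock'],p,np.degrees(y),o['force'],o['grip_width'])
for r in(.06,.1,.13,.16,.2): print(r,proj(w,p+r*x+[0,0,-.024]),proj(w,np.r_[(p+r*x)[:2],.15]))
print(proj(w,np.array([.578,-.258,.15])))
E
```

```text
clock: 4.2
position: [0.4707, 0.0365, 0.1993]
tool_rot: [3.141, 0.0, 2.163]
force: [1.2, 0.8, -3.7]
grip_width: 0.0445
finger_force: 93.1
clock: 4.7
position: [0.491, -0.1548, 0.2534]
tool_rot: [3.14, -0.0, 1.653]
force: [0.8, 0.3, -4.7]
grip_width: 0.0448
finger_force: 93.1
4.7 [ 0.49101725 -0.15477437  0.25337596] 94.69478623475489 [ 0.79190038  0.3158568  -4.71010314] 0.04479917919943589
0.06 [281.81569463 131.64808398] [280.84087026 125.6066397 ]
0.1 [282.03306518  31.28558892] [280.92952029  61.52839755]
0.13 [282.22033046 -55.17695968] [281.00214609   9.03282757]
0.16 [ 282.4330832  -153.40736007] [281.08075578 -47.78803318]
0.2 [ 282.76629165 -307.25355832] [ 281.19622951 -131.25504827]
[376.7501084  340.56637526]
```

```bash
python3 -m crank '{"travel":[[1.2,-4,0],[2.4,-8,0],[3.7,-12,0],[4.9,-16,0],[6.2,-19.5,0]],"turn":[[0,0,-4],[0,0,-8],[0,0,-12],[0,0,-16],[0,0,-20.5]],"gripper":[0.9,0.9,0.9,0.9,0.9]}'
python3 -m crank '{"travel":[[0,0,0],[0,0,0],[0,0,0],[0,0,0],[0,0,0]],"turn":[[0,0,0],[0,0,0],[0,0,0],[0,0,0],[0,0,0]],"gripper":[0.9,0.9,0.9,0.9,0.9]}'
python3 - <<'E'
from h import *
o=bot.observe();w=grab('wrist','w3.png');a=grab('scene','s3.png');b=grab('side','d3.png');p=o['position']
print(o['clock'],p,o['tool_rot'],o['qpos'])
q=proj(w,np.array([.578,-.258,.15]));print(q)
def c(I,u,v,s,W=400,H=300):
    w=W//s//2;h=H//s//2;u=int(min(max(u,w),560-w));v=int(min(max(v,h),420-h));print(u-w,v-h);return cv2.resize(I[v-h:v+h,u-w:u+w,::-1],(W,H),interpolation=cv2.INTER_CUBIC)
t=p+[0,0,.012]
O=np.vstack([np.hstack([c(w['pixels'],*q,2),c(w['pixels'],*q,4)]),np.hstack([c(a['pixels'],*proj(a,t),4),c(b['pixels'],*proj(b,t),4)])])
cv2.imwrite('pics/c3.png',O)
E
```

```text
clock: 5.25
position: [0.5529, -0.3501, 0.2527]
tool_rot: [-3.142, -0.0, 1.296]
force: [-0.0, -0.4, -2.5]
grip_width: 0.045
finger_force: 93.0
clock: 5.75
position: [0.5533, -0.3475, 0.2524]
tool_rot: [3.141, -0.0, 1.3]
force: [0.4, -0.5, -3.8]
grip_width: 0.0446
finger_force: 93.7
5.75 [ 0.55334543 -0.34747285  0.25237715] [ 3.14126504e+00 -4.07743474e-04  1.30024841e+00] [ 0.15054356  0.61938312  0.51314147  1.53607798 -0.33085377  1.07322881
  0.47259314]
[280.72727226  72.74614202]
180 0
230 35
112 309
361 286
```

View pics/c3.png

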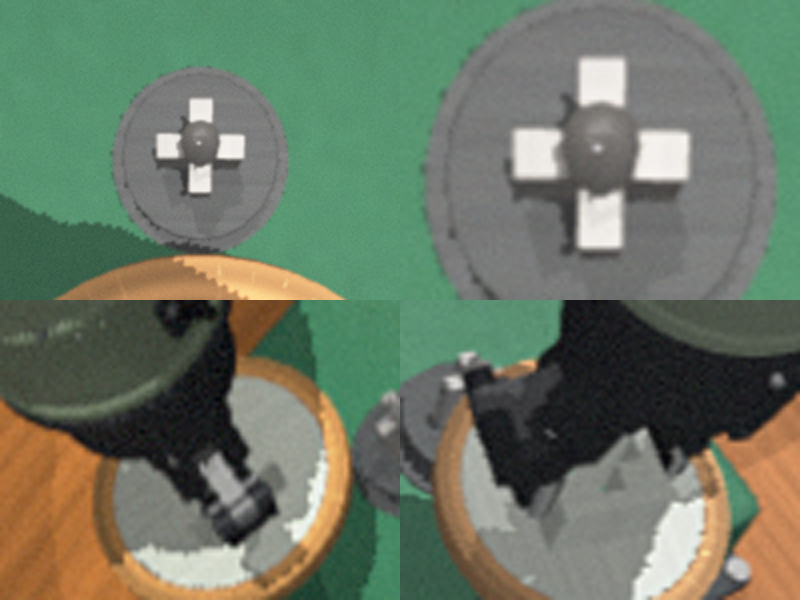

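The wrist view shows the splines' cross centred at about (280.1,73.4), turned about 1° clockwise from the fingers. The wheel is held level with its edge at about row 127. Now I'll work out the shift.

```bash
python3 - <<'E'
from h import *
w1=load('w1.png');w=load('w3.png');p=np.array([.55335,-.34747,.25238]);y=1.30025;x=np.array([np.cos(y),np.sin(y),0])
print('wheel from w1',plane(w1,280,208.7,.048))
print('spl',plane(w,280.1,73.4,.15))
g=cv2.cvtColor(w['pixels'],cv2.COLOR_RGB2HSV)[:,275:286,0].astype(float).mean(1);print(g[115:140].round())
for z in(-.0243,-.0383):print(proj(w,p+.06*x+[0,0,z]),proj(w,p+.0611*x+[0,0,z]))
s=plane(w,280.1,73.4,.15);d=(s-p)[:2];print('shift',d,'in tool x',d@x[:2],'y',d@[-x[1],x[0]])
E
```

```text
wheel from w1 [0.47088016 0.03796966 0.048     ]
spl [ 0.5775054  -0.25827143  0.15      ]
[64. 84. 81. 92. 96. 74. 70. 76. 57. 92. 71. 18. 15. 14. 16. 16. 16. 16.
 15. 15. 15. 15. 15. 14. 14.]
[281.66838704 130.73490237] [281.67314191 128.17586776]
[281.47850023 129.32747889] [281.48249437 126.98521181]
shift [0.0241554  0.08919857] in tool x 0.09240969742070873 y 0.0005622809302604122
```

```bash
python3 -m crank '{"travel":[[0.6,2.2,0],[1.2,4.4,0],[1.8,6.6,-1],[2.4,8.8,-2],[2.4,8.8,-3.4]],"turn":[[0,0,-0.3],[0,0,-0.6],[0,0,-1],[0,0,-1],[0,0,-1]],"gripper":[0.9,0.9,0.9,0.9,0.9]}'
python3 -m crank '{"travel":[[0,0,0],[0,0,0],[0,0,0],[0,0,0],[0,0,0]],"turn":[[0,0,0],[0,0,0],[0,0,0],[0,0,0],[0,0,0]],"gripper":[0.9,0.9,0.9,0.9,0.9]}'
python3 -c "
from h import *
o=bot.observe();p=o['position'];y=o['tool_rot'][2];print(p,o['tool_rot'],o['force'])
print('residual', np.array([.5775,-.2583])-p[:2]-.0015*np.array([np.cos(y),np.sin(y)]))"
```

```text
clock: 6.4
position: [0.5788, -0.2567, 0.2179]
tool_rot: [3.141, -0.002, 1.286]
force: [1.1, -0.0, -4.1]
grip_width: 0.0448
finger_force: 93.8
clock: 6.9
position: [0.5772, -0.2608, 0.2184]
tool_rot: [3.141, 0.0, 1.281]
force: [0.1, 0.2, -3.7]
grip_width: 0.045
finger_force: 93.7
[ 0.57717408 -0.26078441  0.21840355] [3.14102346e+00 4.78594308e-05 1.28098929e+00] [ 0.14377403  0.23870021 -3.66219223]
residual [-0.00010273  0.00104696]
```

```bash
python3 -m crank '{"travel":[[0,0.1,-0.4],[0,0.1,-0.8],[0,0.1,-1.2],[0,0.1,-1.5],[0,0.1,-1.5]],"turn":[[0,0,0],[0,0,0],[0,0,0],[0,0,0],[0,0,0]],"gripper":[0.9,0.9,0.9,0.9,0.9]}'
python3 -m crank '{"travel":[[0,0,-0.2],[0,0,-0.4],[0,0,-0.6],[0,0,-0.8],[0,0,-0.8]],"turn":[[0,0,0],[0,0,0],[0,0,0],[0,0,0],[0,0,0]],"gripper":[0.9,0.9,0.9,0.9,0.9]}'
python3 - <<'E'
from h import *
o=bot.observe();p=o['position'];print(p,o['force'],o['moment'])
a=grab('scene');b=grab('side')
O=np.hstack([cv2.resize(d['pixels'][int(v)-50:int(v)+50,int(u)-50:int(u)+50,::-1],(400,400),interpolation=cv2.INTER_CUBIC) for d in(a,b) for u,v in[proj(d,p)]])
cv2.imwrite('pics/c4.png',O)
E
```

```text
clock: 7.4
position: [0.577, -0.2592, 0.2024]
tool_rot: [-3.141, -0.0, 1.282]
force: [-0.1, 0.3, -4.1]
grip_width: 0.0447
finger_force: 93.7
clock: 7.9
position: [0.5771, -0.2592, 0.1947]
tool_rot: [-3.141, -0.0, 1.282]
force: [0.6, 0.2, -2.7]
grip_width: 0.0448
finger_force: 93.8
[ 0.5770971  -0.25921811  0.19467469] [ 0.6348639   0.23621359 -2.67784168] [8.48941132e-05 3.15677779e-02 2.62067929e-02]
```

View pics/c4.png

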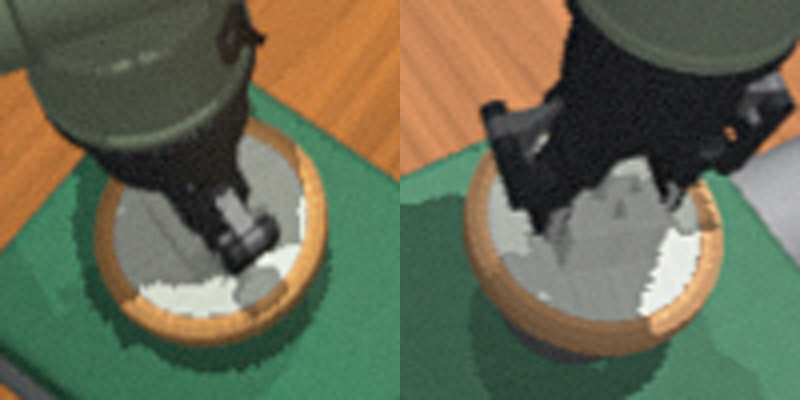

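The wheel sits level over the spindle with no side force, so the nose is in the bore. I'll continue onto the splines.

```bash
python3 -m crank '{"travel":[[0,0,-0.2],[0,0,-0.4],[0,0,-0.6],[0,0,-0.8],[0,0,-1]],"turn":[[0,0,0],[0,0,0],[0,0,0],[0,0,0],[0,0,0]],"gripper":[0.9,0.9,0.9,0.9,0.9]}'; python3 -c "
from h import *
o=bot.observe();print(o['position'],o['force'],o['moment'])"
```

```text
clock: 8.5
position: [0.5772, -0.2593, 0.1848]
tool_rot: [-3.141, 0.0, 1.282]
force: [0.1, -0.1, -4.1]
grip_width: 0.0447
finger_force: 93.8
[ 0.57716852 -0.25931352  0.18476427] [ 0.13789235 -0.11375558 -4.12306054] [ 0.01418619  0.00751955 -0.02264732]
```

```bash
python3 -m crank '{"travel":[[0,0,-0.2],[0,0,-0.4],[0,0,-0.6],[0,0,-0.8],[0,0,-1]],"turn":[[0,0,0],[0,0,0],[0,0,0],[0,0,0],[0,0,0]],"gripper":[0.9,0.9,0.9,0.9,0.9]}'
```

```text
clock: 9.0
position: [0.5772, -0.2593, 0.1748]
tool_rot: [-3.142, 0.0, 1.282]
force: [0.2, -0.2, -3.9]
grip_width: 0.0444
finger_force: 93.8
```

Meshed: the underside is at about 0.137, below the splines' top, with no force. Going down to the flange and pressing.

```bash
python3 -m crank '{"travel":[[0,0,-0.5],[0,0,-1],[0,0,-1.5],[0,0,-2],[0,0,-2.4]],"turn":[[0,0,0],[0,0,0],[0,0,0],[0,0,0],[0,0,0]],"gripper":[0.9,0.9,0.9,0.9,0.9]}'
python3 -m crank '{"travel":[[0,0,-0.2],[0,0,-0.4],[0,0,-0.6],[0,0,-0.8],[0,0,-0.8]],"turn":[[0,0,0],[0,0,0],[0,0,0],[0,0,0],[0,0,0]],"gripper":[0.9,0.9,0.9,0.9,0.9]}'
```

```text
clock: 9.5
position: [0.5771, -0.2593, 0.1504]
tool_rot: [-3.141, -0.0, 1.282]
force: [0.4, 0.2, -3.3]
grip_width: 0.045
finger_force: 93.8
clock: 10.0
position: [0.5771, -0.2593, 0.143]
tool_rot: [-3.141, -0.0, 1.282]
force: [-4.0, 3.0, 6.5]
grip_width: 0.0447
finger_force: 94.6
```

```bash
python3 -m crank '{"travel":[[0,0,-0.1],[0,0,-0.2],[0,0,-0.3],[0,0,-0.3],[0,0,-0.3]],"turn":[[0,0,0],[0,0,0],[0,0,0],[0,0,0],[0,0,0]],"gripper":[0.9,0.9,0.9,0.9,0.9]}'
python3 -m crank '{"travel":[[0,0,-0.1],[0,0,-0.1],[0,0,-0.1],[0,0,-0.1],[0,0,-0.1]],"turn":[[0,0,0],[0,0,0],[0,0,0],[0,0,0],[0,0,0]],"gripper":[0.9,0.9,0.9,0.9,0.9]}'
```

```text
clock: 10.5
position: [0.5772, -0.2593, 0.1404]
tool_rot: [3.141, -0.0, 1.282]
force: [-5.4, 2.9, 8.2]
grip_width: 0.0446
finger_force: 95.4
clock: 11.0
position: [0.5772, -0.2594, 0.1402]
tool_rot: [3.141, -0.001, 1.281]
force: [-9.1, 4.8, 22.2]
grip_width: 0.0443
finger_force: 97.1
```

```bash
python3 -m crank '{"travel":[[0,0,0],[0,0,0],[0,0,0],[0,0,0],[0,0,0]],"turn":[[0,0,0],[0,0,0],[0,0,0],[0,0,0],[0,0,0]],"gripper":[0.9,0.9,0.9,0.9,0.9]}'
python3 - <<'E'
from h import *
p=bot.observe()['position']
a=grab('scene');b=grab('side')
O=np.hstack([cv2.resize(d['pixels'][int(v)-50:int(v)+50,int(u)-50:int(u)+50,::-1],(400,400),interpolation=cv2.INTER_CUBIC) for d in(a,b) for u,v in[proj(d,p)]])
cv2.imwrite('pics/c5.png',O)
E
```

```text
clock: 11.5
position: [0.5772, -0.2594, 0.1403]
tool_rot: [3.141, -0.0, 1.281]
force: [-9.6, 5.5, 22.5]
grip_width: 0.0448
finger_force: 97.1
```

View pics/c5.png

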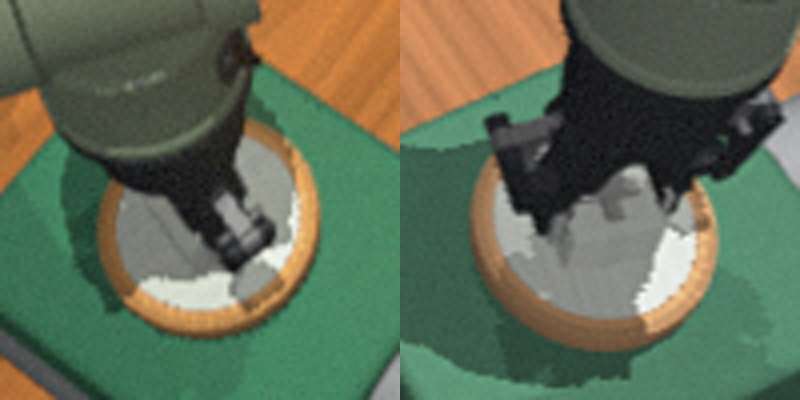

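The wheel sits low and level on the flange and the force is steady at the stop, so I'm handing in.

```bash
python3 -c "
from workcell import bot
print(bot.job_done())"
```

```text
the job is handed in; nothing more can be done
None
```

The wheel is meshed on the splines and pushed down to the flange's stop, with the gripper still holding the hub and pressing down at about 22 N; I handed the job in at about 11.6 s on the clock, with no verdict returned.

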